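# Reset and re-lock the grind adjuster of a coffee grinder

## Robot

A 7-joint arm with a two-finger parallel gripper is mounted at the origin on a cart in front of the work surface, level with it; the furniture and walls round the work are solid. World frame = base frame: x ahead of the robot, y to its left, z up, the work surface at z = 0. Lengths are in m, angles in rad, forces in N, time in s.
With the tool pointing down it reaches from about 0.4 to 0.75 m from the base axis. Payload 19.5 kg.
Tool frame: the origin (TCP) lies at the very end of the fingers, on their centre line; the grasp point (between the pads) lies 19 mm behind it; z points along the fingers, y is the line along which they close (so a half turn about z gives the same grasp; the last joint's range is limited). The gripper opens to 85 mm and grips with 20 to 120 N. Pads are 22 mm wide; open, the fingers measure 114 mm over their backs; the gripper's body (76 mm by 85 mm) begins 54 mm behind the grasp point. The pads swing forward as they close: fully open they stand 13 mm farther back than shut.
Start: joints at [1.08, 0.707, -0.028, 1.485, 0.022, 0.951, -0.075], TCP at [0.249, -0.518, 0.231] pointing down, gripper open.
Joint ranges: [-2.71, 2.71], [-0.32, 2.16], [-1.57, 1.52], [0, 2.45], [-1.46, 4.6], [0, 2.02], [-2.83, 2.83]. Speed limits (rad/s): [1.89, 1.89, 2.57, 2.57, 3.01, 3.01, 3.01].

## Interface

Orientations are given as a 3x3 rotation matrix whose columns are the frame's x, y, z axes.
In Python, from cell import * gives the robot as it stands. The module is installed in compiled form; this text tells all that it offers.
- The arm moves only by the tool arm_command, never from a script. Its argument "motion" is a list of rows, each a list of 7 numbers: the turn, a rotation vector about the tool's x, y, z in rad, then the shift along the tool's x, y, z in m, then the closure, from 0 (fully open) to 1 (shut). In form: [[rx, ry, rz, dx, dy, dz, jaw], ...]. A call has 1 to 5 rows; each row shifts and turns the commanded pose from where the row before left it, along the tool's axes as they then stand; what a row does not reach is not made up. A row lasts 1/10 s, in which the tool goes at most 50 mm and 8.59 degrees, less where a joint would pass 70% of its speed; a pose out of reach is approached as far as the arm can. A call with a gripper value outside its range is refused whole. The fingers move at their own pace and stop on an object; "newtons" is the grip in N (left out, the last holds). Time passes only in rows, so rows that do not move let the fingers close. It gives the time, the measured TCP pose, the force, the opening and the grip force at its end, in the units of the state.
- read_state(): the state, without advancing time (a new reading comes with each control period).
- snapshot(name): name is "side" or "top" or "wrist"; returns the picture (384x512x3 uint8, red, green, blue); there is no depth.
- camera_info(name): a dict with "vertical_fov" (degrees; the focal length in pixels is half the picture's height over the tangent of half this angle, whatever the lens; pixels are square), "cx", "cy" (the principal point, pixels), "rvec" (rotation vector, rad) and "tvec" (3), from world to camera coordinates, as OpenCV has them. Camera axes: x right, y down, z forward; pixel columns grow to the right and rows downward; lengths in m; the calibration is good to about 2 mm. A picture is of the moment at which its call begins: read the wrist's pose just before it. camera_info takes no time and is no camera call; for the wrist camera it gives the pose at the moment of the call.
- job_done(): hands the job in; it is judged then, once.
Trained networks look in the newest picture that a camera, given by its name, has taken for a name from the list of things; names that differ only in an ending like _2 or _b are one class to them, and where a whole thing is asked for, a point or a joint stands for the part that bears it (a point fixed in the world has none). Each returns a list of dicts, best first, with "conf" (0 to 1); they miss things now and then, are a little off and sometimes report something else, mostly with a low value. They report only what shows in the picture. A call takes as long as a camera call.
- regions_of(camera, query): "mask" (384x512 bool, what is visible of it) and "box" ([centre column, centre row, width, height] in pixels, round what is visible of it).
The state is a dict: "t": time; "q": joint angles; "joint_velocities": joint speeds; "joint_torque": joint torques, N m; "eef_pos": TCP position; "ee_rot": TCP orientation; "force": force on the tool from outside, world axes, zero at the start; "ft_torque": the same for the moment, N m; "grip_width": finger opening in m; "grasp_force": force on a finger pad.
Only numpy, scipy, OpenCV 4.12 (cv2) and the standard library are available. Lean on these libraries where they do the work, as an engineer would, in place of code of your own. Each camera call takes 0.05 s, during which the arm holds its last target. There are 200 camera calls.

## Task

The grinder is still set too fine for the cafetiere. Back the lock ring off until the adjuster is free, turn the adjuster anticlockwise so that its pointer stands at the long broad mark on the dial, then tighten the lock ring down again until it is properly tight (about 0.5 N m on the ring) but not overtightened. Do not force the adjuster while it is clamped, and leave everything else where it stands.

Things in the scene. Friction and masses are not known exactly. Their poses are not given: they have to be found in the camera images.
- grinder: Coffee grinder, aluminium, fixed, on a board on the hob; 130 wide, 240 deep, 217 high (mm). Origin on its underside (20 mm above the hob) below the vertical axis of adjuster and lock ring; z up, -x its front. Round head, radius 54 mm, with a flat dial face 152 mm above the origin. Hopper: radius 43 mm, top 217 mm above the origin, centre 128 mm behind the axis (+x).
- dial_centre (a point): Centre of the dial face, on the axis. Heights above the face, on the one axis: adjuster collar 1.5 to 24 mm, washer to 27.5 mm, lock ring 27.5 to 45.5 mm, end of the threaded post (radius 10 mm) 53 mm.
- lock_ring: Bright round steel ring nut with 8 dark notches, 44 mm across, 18 mm high, on the post; clockwise from above tightens. Origin on the axis at dial height. Running free it takes 0.30 N m either way (dry friction). Once it bites, the torque to turn it tighter rises 0.37 N m per rad, with no stop: properly tight at 0.45 to 0.53 N m (aim for 0.49), harmed over 0.66. It stays where it is left.
- ring_centre (a point): Centre of the lock ring, 36.5 mm above the dial (fixed to the grinder). How tight the ring is at the start varies (0.35 to 0.57 N m to tighten), often too little or too much, and cannot be seen: returning to its old angle is wrong, feel the torque. Backing it off 1 rad always frees the adjuster; less may not. It then bites again after 0.15 to 0.8 rad of tightening.
- adjuster_grip (a point): Dark knurled steel collar below the lock ring, grip diameter 60 mm from 7 to 24 mm above the dial; its 66 mm skirt below that carries a flat pointer 4 mm wide, up to 5 mm above the dial (clear of fingertips kept 7 mm above it). This point: on the axis, 16 mm above the dial; -x along the pointer. Unclamped it turns at 0.08 N m and stays where it is left.
- adjuster (a joint): Angle of the adjuster (rad): 0 with the pointer at the long broad mark, growing anticlockwise seen from above (coarser). It starts between -1.1 and -0.5; stops at -1.7 and 0.9.
- pointer (a point): Tip of the adjuster's pointer, 41.5 mm from the axis, 3 mm above the dial face.
- mark (a point): The long broad mark on the dial (7.5 by 3.2 mm; the others are thin strokes), 46 mm from the axis towards the grinder's front (-x of the grinder).
- washer: Clamp washer, 39 mm across, between ring and adjuster, keyed to the post. The ring drives it down on the adjuster with F = 36 to 60 N when properly tight, 0 when backed off. On the ring this is a spring torque of 0.004 m x F that pushes it open, held by 0.30 N m of friction: after a turn that stops with a small rebound, 0.004 F - 0.30 is felt. Origin on the axis near dial height.
- ramekin: White ramekin, 80 mm across, 42 mm high, on the grinder's foot under the spout. Bystander. Origin at the centre of its underside.
- kettle: Pale blue kettle, 235 mm high, standing on the right of the hob (does not move). Origin under its middle.
- cafetiere: Glass cafetiere with black handle, 225 mm high, at the back left. Bystander. Origin under its middle.
- mug: Striped mug, 97 mm high, to the right of the grinder. Bystander. Origin at the centre of its underside.

How it is judged:
On the way, in this order (a step that is already met when the one before it is completed fails the run):
1. the lock ring is backed off: it presses the washer on the adjuster with less than 2 N (contact force between washer and anything else below 2 N), for 0.2 s.
2. with the ring loose (under 5 N) the adjuster is turned to the mark, within 0.07 rad (value of joint adjuster between -0.07 and 0.07 rad and contact force between washer and anything else below 5 N), for 0.2 s.
At the end, for the whole second after the job is handed in: The adjuster's pointer stands within 0.07 rad (4 degrees) of the long broad mark, the lock ring presses the washer on the adjuster with 36 to 60 N, and the arm has let go of the grinder (value of joint adjuster between -0.07 and 0.07 rad and contact force between washer and anything else between 36 and 60 N and contact force between the arm and grinder below 0.5 N); the robot touches nothing.
It fails at once if the lock ring is screwed down so hard that it presses the washer with more than 90 N (contact force between washer and anything else above 90 N).
It fails at once if the adjuster is forced round (faster than 0.3 rad/s) while the ring clamps it with more than 6 N (contact force between washer and anything else above 6 N and (velocity of joint adjuster above 0.3 rad/s or velocity of joint adjuster below -0.3 rad/s)).
It fails at once if the ramekin, cafetiere or striped mug is shoved by more than 20 mm (distance of any of ramekin, cafetiere, mug from where it was at the start of the episode above 0.02 m).
It also fails if it takes over 59 s, if anything falls off the work surface, if the arm or the gripper's body presses on something with over 40 N, if the wrist force passes 120 N, or if a joint passes its speed limit or range.

## Working session

There is one attempt and no reset: what is moved stays moved. The work goes in short steps, Python scripts to look and compute and a tool call to move; the robot and the scene stay as the last step left them, time stands still between calls to the robot, and variables do not carry over. Pictures are saved under pics/ and viewed, at most 10 in all, crops included, and the job is handed in when it is done.

Besides the shell and the picture viewer there is one more tool, called after ">>>" by a JSON object that holds its "fn" and its "kwargs". arm_command: Moves the arm, as the interface text tells. Its arguments: {"type":"object","properties":{"motion":{"type":"array","items":{"type":"array","items":{"type":"number"}}},"newtons":{"type":"number"}},"required":["motion"]}

```bash
mkdir -p pics
cat > h.py <<'E'
from cell import *
import numpy as np, cv2
def cam(n):
    c=camera_info(n); f=192/np.tan(np.radians(c["vertical_fov"])/2)
    K=np.array([[f,0,c["cx"]],[0,f,c["cy"]],[0,0,1]]); return K,np.array(c["rvec"],float),np.array(c["tvec"],float)
def ray(n,u,v,C=None):
    K,r,t=C or cam(n); R=cv2.Rodrigues(r)[0]
    return -R.T@t, R.T@np.linalg.inv(K)@np.array([u,v,1.])
def at_z(n,u,v,z,C=None):
    o,d=ray(n,u,v,C); return o+d*(z-o[2])/d[2]
def proj(n,P,C=None):
    K,r,t=C or cam(n); return cv2.projectPoints(np.array(P,float).reshape(-1,3),r,t,K,None)[0].reshape(-1,2)
E
python3 - <<'E'
from h import *
ims=[]
for n in("top","side"):
    im=snapshot(n); ims.append(im)
    K,r,t=cam(n); print(n,K[0,0],ray(n,256,192))
    for q in("lock_ring","adjuster_grip","grinder","mug"):
        for d in regions_of(n,q)[:2]: print(n,q,round(d["conf"],2),np.round(d["box"],1))
for n,im in zip(("top","side"),ims): cv2.imwrite(f"pics/{n}0.png",im[...,::-1])
s=read_state(); print(s["t"],s["eef_pos"],s["ee_rot"],s["force"],s["ft_torque"])
E
```

```text
top 383.39810582551553 (array([ 0.32065882, -0.08492766,  1.10539611]), array([ 0.24909841,  0.1107609 , -0.96223938]))
top lock_ring 0.74 [255.8 169.2  13.6  13.5]
top adjuster_grip 0.54 [251.1 178.2  20.8  15.2]
top grinder 0.89 [234.3 173.3  96.4  82.2]
top grinder 0.34 [252.9 174.6  29.4  21.9]
top mug 0.76 [324.  273.6  31.7  43.3]
side 352.1319160249979 (array([ 0.48735541, -0.78636281,  0.85775099]), array([ 0.07774797,  0.75408535, -0.65220097]))
side lock_ring 0.69 [267.5 171.9  12.8  12.6]
side adjuster_grip 0.69 [266.6 181.8  23.6  13.6]
side adjuster_grip 0.54 [284.2 301.6  40.7  90.1]
side grinder 0.97 [264.4 183.6  45.5  93. ]
side grinder 0.38 [267.4 183.4  20.8  15. ]
side mug 0.72 [224.  286.9  38.2  45.9]
0.5 [ 0.24944974 -0.51803379  0.23124988] [[ 9.00994272e-01  4.33830975e-01 -8.25950224e-05]
 [ 4.33830982e-01 -9.00994266e-01  1.05098301e-04]
 [-2.88227433e-05 -1.30525247e-04 -9.99999991e-01]] [-0.36679558  0.50807615 -0.7079358 ] [ 0.02584115  0.03749756 -0.04209624]
```

Run:
```python
import cv2,numpy as np
a=cv2.imread("pics/top0.png");b=cv2.imread("pics/side0.png")
c=cv2.resize(a[120:232,180:330],None,fx=2.6,fy=2.6,interpolation=2)
d=cv2.resize(b[120:232,190:340],None,fx=2.6,fy=2.6,interpolation=2)
o=np.vstack([np.hstack([cv2.resize(a,(390,292)),cv2.resize(b,(390,292))]),np.hstack([c,d])])
cv2.imwrite("pics/o.png",o);print(o.shape)
```

```text
(583, 780, 3)
```

View pics/o.png

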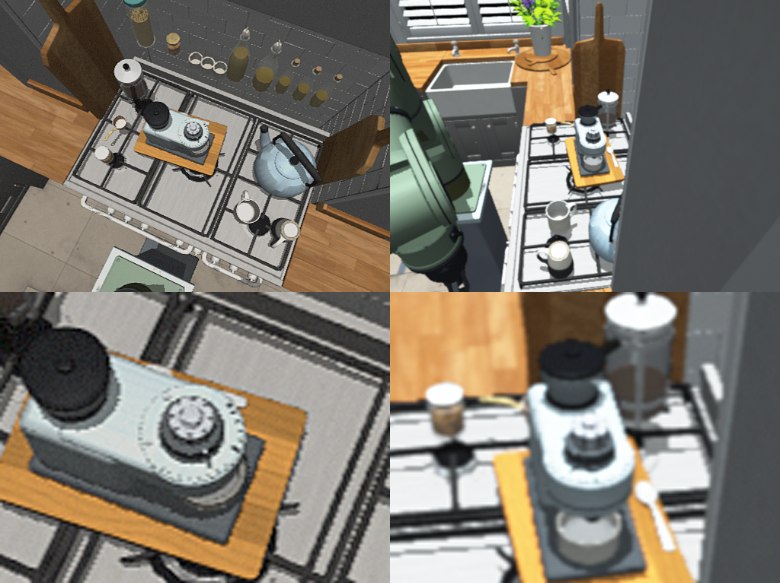

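Run:
```python
from h import *
o1,d1=ray("top",255.8,170.2);o2,d2=ray("side",267.5,171.9)
A=np.stack([d1,-d2],1);x=np.linalg.lstsq(A,o2-o1,rcond=None)[0]
print(o1+d1*x[0],o2+d2*x[1])
```

```text
[0.6016757  0.04038891 0.21554929] [0.60783193 0.041071   0.21758951]
```

Run:
```python
from h import *
print("kettle",at_z("top",381,217,.15),"hopper",at_z("top",205,149.5,.237),"ring top",at_z("top",253.4,166.5,.2175),"mug",at_z("top",324,274,.09))
R=np.array(camera_info("wrist")["tvec"]);print(ray("wrist",256,192), read_state()["eef_pos"])
```

```text
kettle [ 0.63574635 -0.29232696  0.15      ] hopper [0.59373408 0.171993   0.237     ] ring top [0.60746793 0.04938426 0.2175    ] mug [ 0.45272951 -0.2181236   0.09      ]
(array([ 0.31507349, -0.48802919,  0.37408069]), array([-0.2274531 , -0.12008676, -0.96669605])) [ 0.24944974 -0.51803379  0.23124988]
```

>>> {"fn": "arm_command", "kwargs": {"motion": [[0,0,0,0,0,-0.05,0],[0,0,0,0,0,-0.05,0],[0,0,0,0.02,-0.0125,-0.04,0],[0,0,0,0.0402,-0.0249,0,0],[0,0,0,0.0402,-0.0249,0,0]], "newtons": 60}}

```text
t: 1.0
eef_pos: [0.3133, -0.4173, 0.372]
ee_rot: [[0.902, 0.433, 0.001], [0.433, -0.902, -0.001], [0.0, 0.001, -1.0]]
force: [2.2, 0.0, 0.7]
grip_width: 0.0856
grasp_force: 0.0
```

>>> {"fn": "arm_command", "kwargs": {"motion": [[0,0,0,0.0402,-0.0249,0,0],[0,0,0,0.0402,-0.0249,0,0],[0,0,0,0.0402,-0.0249,0,0],[0,0,0,0.0402,-0.0249,0,0],[0,0,0,0.0402,-0.0249,0,0]]}}

```text
t: 1.5
eef_pos: [0.4407, -0.2172, 0.3715]
ee_rot: [[0.901, 0.434, 0.0], [0.434, -0.901, -0.0], [0.0, 0.0, -1.0]]
force: [1.3, -1.1, 0.6]
grip_width: 0.0855
grasp_force: 0.0
```

>>> {"fn": "arm_command", "kwargs": {"motion": [[0,0,0,0.0402,-0.0249,0,0],[0,0,0,0.0402,-0.0249,0,0],[0,0,0,0.0402,-0.0249,0,0],[0,0,0,0.0402,-0.0249,0,0],[0,0,0,0.0402,-0.0249,0,0]]}}

```text
t: 2.0
eef_pos: [0.5678, -0.0178, 0.3715]
ee_rot: [[0.901, 0.434, 0.0], [0.434, -0.901, -0.0], [0.0, 0.0, -1.0]]
force: [0.6, -0.5, -0.3]
grip_width: 0.0851
grasp_force: 0.0
```

>>> {"fn": "arm_command", "kwargs": {"motion": [[0,0,-0.149,0,0,0,0.2],[0,0,-0.149,0,0,0,0.2],[0,0,-0.149,0,0,0,0.2],[0,0,-0.149,0,0,0,0.2]]}}

```text
t: 2.4
eef_pos: [0.5671, -0.0195, 0.3713]
ee_rot: [[0.497, 0.868, -0.0], [0.868, -0.497, 0.0], [-0.0, -0.0, -1.0]]
force: [0.0, -0.4, 1.0]
grip_width: 0.0681
grasp_force: 0.0
```

Run:
```python
from h import *
s=read_state(); C=cam("wrist"); im=snapshot("wrist"); cv2.imwrite("pics/w1.png",im[...,::-1])
print(s["t"],s["q"],s["eef_pos"],s["ee_rot"],s["force"],s["ft_torque"],s["grip_width"])
for q in("lock_ring","adjuster_grip","mark","pointer"):
    for d in regions_of("wrist",q)[:2]:
        print(q,round(d["conf"],2),np.round(d["box"],1))
print(proj("wrist",[.607,.045,.2085],C))
```

```text
2.4 [ 0.08735787  0.58267949 -0.22676657  1.2275754   0.12724154  1.34504034
 -0.65138097] [ 0.56707565 -0.01953913  0.37127299] [[ 4.96681557e-01  8.67932846e-01 -7.37053293e-05]
 [ 8.67932849e-01 -4.96681556e-01  2.90338739e-05]
 [-1.14086249e-05 -7.83918661e-05 -9.99999997e-01]] [ 0.01470776 -0.42611326  0.99069121] [-0.00828906  0.05240557  0.04009896] 0.06809645381020048
lock_ring 0.93 [253.9  99.2  51.8  49.7]
adjuster_grip 0.95 [253.6 102.6  61.9  77.5]
adjuster_grip 0.25 [255.3 301.8  55.3  73.6]
mark 0.91 [221.8  81.3 179.9 160.4]
pointer 0.93 [254.3 102.8  66.8  73.9]
[[253.65650876 101.01161219]]
```

View pics/w1.png

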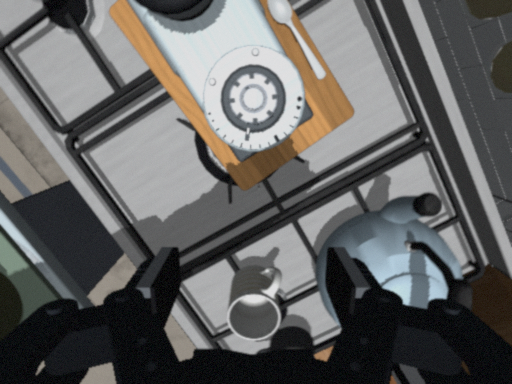

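Run:
```python
from h import *
im=cv2.imread("pics/w1.png")[38:158,194:314]
cv2.imwrite("pics/w1c.png",cv2.resize(im,None,fx=5,fy=5,interpolation=2))
C=cam("wrist")
for z in(.2085,.2175): print(at_z("wrist",253.9,98.5,z,C))
```

```text
[0.60898866 0.04624304 0.2085    ]
[0.60885664 0.04608541 0.2175    ]
```

View pics/w1c.png

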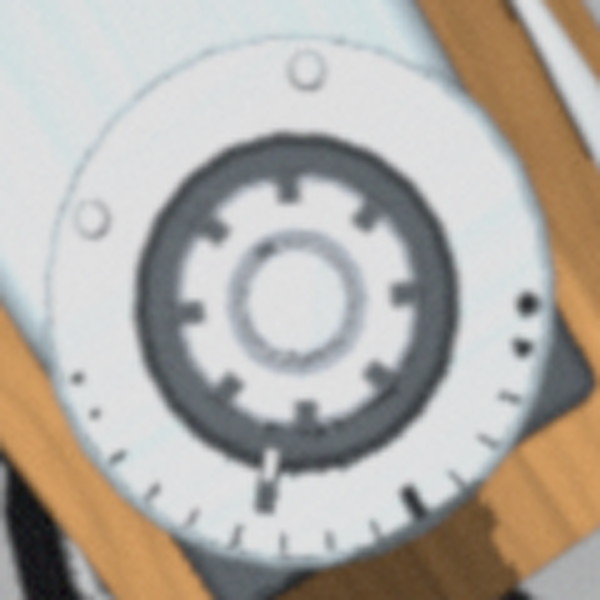

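```bash
cat >> h.py <<'E'
def ang(P,c): return np.arctan2(P[1]-c[1],P[0]-c[0])
E
python3 - <<'E'
from h import *
C=cam("wrist")
w=lambda u,v,z: at_z("wrist",194+(u+.5)/5-.5,38+(v+.5)/5-.5,z,C)
ringt=w(297,298,.2175); post=w(297,301,.225); dial=w(297,297,.172)
print(ringt,post,dial)
m=w(413,502,.172);p=w(264.5,508,.176)
for c in(ringt,post,dial):print(np.linalg.norm((m-c)[:2]),np.linalg.norm((p-c)[:2]),ang(m,c),ang(p,c),ang(p,c)-ang(m,c))
s=read_state();R=s["ee_rot"];print((R.T@(np.array([.609,.046,.30])-s["eef_pos"])), s["t"])
E
```

```text
[0.60872527 0.04743212 0.2175    ] [0.60836942 0.04684235 0.225     ] [0.60947075 0.04860287 0.172     ]
0.046715919234679056 0.041182250972165324 -1.549806429618956 -2.2658402743036588 -0.7160338446847028
0.04613521364843212 0.04050153243266612 -1.5418265698590146 -2.2684179855726336 -0.7265914157136191
0.04787695322741856 0.042559206432328 -1.565887758615358 -2.2616762138731765 -0.6957884552578186
[0.07788482 0.00294159 0.07132616] 2.65
```

>>> {"fn": "arm_command", "kwargs": {"motion": [[0,0,0,0.0395,0.0015,0,0.4],[0,0,0,0.0392,0.0014,0,0.4],[0,0,0,0,0,0.05,0.4],[0,0,0,0,0,0.05,0.4],[0,0,0,0,0,0,0.4]]}}

```text
t: 3.15
eef_pos: [0.6069, 0.0468, 0.2665]
ee_rot: [[0.504, 0.864, -0.009], [0.864, -0.504, -0.001], [-0.006, -0.007, -1.0]]
force: [0.3, 0.2, 0.3]
grip_width: 0.0511
grasp_force: 0.0
```

Run:
```python
from h import *
s=read_state(); C=cam("wrist"); im=snapshot("wrist"); cv2.imwrite("pics/w2.png",im[...,::-1])
print(s["t"],s["eef_pos"],s["force"],s["ft_torque"],s["grip_width"])
for q in("lock_ring",):
    for d in regions_of("wrist",q)[:2]:
        print(q,round(d["conf"],2),np.round(d["box"],1))
print(proj("wrist",[[.6087,.0473,.2175],[.6087,.0473,.1995],[.6087,.0473,.225],s["eef_pos"]],C))
```

```text
3.15 [0.60693841 0.04675464 0.26645407] [0.26858875 0.18526556 0.26510617] [ 0.00611465 -0.04271297 -0.0383006 ] 0.05110165480381708
[[252.58880527 220.37120265]
 [252.76858367 211.31089662]
 [252.50457343 224.61624086]
 [249.36080633 257.6226279 ]]
```

View pics/w2.png

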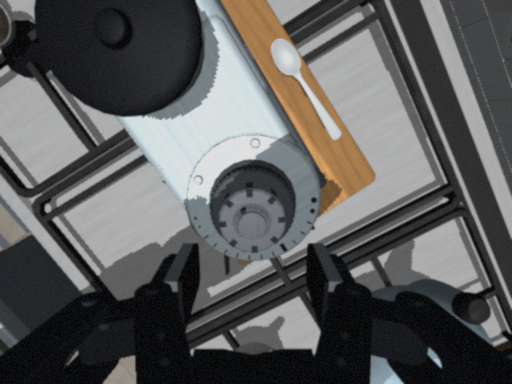

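>>> {"fn": "arm_command", "kwargs": {"motion": [[0,0,0,0,0,0,0.4],[0,0,0,0,0,0.02,0.4],[0,0,0,0,0,0,0.4]]}}

```text
t: 3.55
eef_pos: [0.6091, 0.0469, 0.2517]
ee_rot: [[0.503, 0.864, -0.0], [0.864, -0.503, -0.0], [-0.0, 0.0, -1.0]]
force: [-0.0, -0.3, 0.0]
grip_width: 0.0514
grasp_force: 0.0
```

>>> {"fn": "arm_command", "kwargs": {"motion": [[0,0,0,0,0,0.03,0.4],[0,0,0,0,0,0.022,0.4],[0,0,0,0,0,0,0.4],[0,0,0,0,0,0,0.4]]}}

```text
t: 3.95
eef_pos: [0.6098, 0.0471, 0.2012]
ee_rot: [[0.502, 0.865, 0.002], [0.865, -0.502, 0.0], [0.001, 0.001, -1.0]]
force: [0.2, 1.2, 0.5]
grip_width: 0.0513
grasp_force: 0.0
```

```bash
cat >> h.py <<'E'
def st():
    s=read_state(); print(round(s["t"],2),"p",np.round(s["eef_pos"],4),"yaw",round(np.arctan2(s["ee_rot"][1][0],s["ee_rot"][0][0]),4),"F",np.round(s["force"],1),"M",np.round(s["ft_torque"],3),"w",round(s["grip_width"],4),"g",round(s["grasp_force"],1),"q7",np.round(s["q"][6],2),"tau7",np.round(s["joint_torque"][6],3)); return s
E
python3 -c "from h import *;st()"
```

```text
3.95 p [0.6098 0.0471 0.2012] yaw 1.0444 F [0.2 1.2 0.5] M [-0.02   0.001  0.019] w 0.0513 g 0.0 q7 -0.8 tau7 -0.042
```

>>> {"fn": "arm_command", "kwargs": {"motion": [[0,0,0,0,0,0,1],[0,0,0,0,0,0,1],[0,0,0,0,0,0,1]], "newtons": 60}}

```text
t: 4.25
eef_pos: [0.6077, 0.0488, 0.2016]
ee_rot: [[0.501, 0.865, -0.002], [0.865, -0.501, 0.002], [0.001, -0.003, -1.0]]
force: [-19.8, 8.5, 14.1]
grip_width: 0.0417
grasp_force: 59.2
```

```bash
python3 -c "from h import *;st()"
```

```text
4.25 p [0.6077 0.0488 0.2016] yaw 1.0458 F [-19.8   8.5  14.1] M [ 1.515  4.078 -0.203] w 0.0417 g 59.2 q7 -0.8 tau7 0.198
```

>>> {"fn": "arm_command", "kwargs": {"motion": [[0,0,0,0,-0.0025,-0.0015,1],[0,0,0,0,0,0,1]]}}

```text
t: 4.45
eef_pos: [0.6073, 0.0489, 0.202]
ee_rot: [[0.502, 0.865, 0.001], [0.865, -0.502, 0.001], [0.001, 0.001, -1.0]]
force: [0.2, 4.4, -11.6]
grip_width: 0.0419
grasp_force: 67.3
```

```bash
python3 -c "from h import *;st()"
```

```text
4.45 p [0.6073 0.0489 0.202 ] yaw 1.0451 F [  0.2   4.4 -11.6] M [ 0.58  -0.648 -0.115] w 0.0419 g 67.3 q7 -0.81 tau7 0.037
```

>>> {"fn": "arm_command", "kwargs": {"motion": [[0,0,-0.06,0,0,0,1],[0,0,-0.12,0,0,0,1],[0,0,-0.12,0,0,0,1]]}}

```text
t: 4.75
eef_pos: [0.6069, 0.0491, 0.2019]
ee_rot: [[0.219, 0.976, 0.0], [0.976, -0.219, 0.001], [0.001, 0.0, -1.0]]
force: [-3.4, 5.2, -10.6]
grip_width: 0.0415
grasp_force: 67.6
```

```bash
python3 -c "from h import *;st()"
```

```text
4.75 p [0.6069 0.0491 0.2019] yaw 1.3497 F [ -3.4   5.2 -10.6] M [ 1.176  0.297 -0.27 ] w 0.0415 g 67.6 q7 -0.56 tau7 -3.047
```

>>> {"fn": "arm_command", "kwargs": {"motion": [[0,0,-0.13,0,0,0,1],[0,0,-0.13,0,0,0,1],[0,0,-0.13,0,0,0,1],[0,0,-0.13,0,0,0,1]]}}

```text
t: 5.15
eef_pos: [0.6062, 0.0492, 0.2019]
ee_rot: [[-0.295, 0.956, -0.001], [0.956, 0.295, 0.001], [0.001, -0.001, -1.0]]
force: [-11.9, 5.8, -5.8]
grip_width: 0.0411
grasp_force: 68.0
```

```bash
python3 -c "from h import *;st()"
```

```text
5.15 p [0.6062 0.0492 0.2019] yaw 1.8702 F [-11.9   5.8  -5.8] M [ 1.483  1.815 -0.344] w 0.0411 g 68.0 q7 -0.14 tau7 -3.167
```

>>> {"fn": "arm_command", "kwargs": {"motion": [[0,0,-0.13,0,0,0,1],[0,0,-0.13,0,0,0,1],[0,0,-0.13,0,0,0,1]]}}

```text
t: 5.45
eef_pos: [0.6057, 0.0489, 0.2019]
ee_rot: [[-0.636, 0.772, -0.003], [0.772, 0.636, 0.0], [0.002, -0.002, -1.0]]
force: [-14.9, 4.6, -2.8]
grip_width: 0.0414
grasp_force: 68.2
```

```bash
python3 -c "from h import *;st()"
```

```text
5.45 p [0.6057 0.0489 0.2019] yaw 2.2601 F [-14.9   4.6  -2.8] M [ 1.413  2.963 -0.303] w 0.0414 g 68.2 q7 0.18 tau7 -3.217
```

>>> {"fn": "arm_command", "kwargs": {"motion": [[0,0,0,0,0,0,1],[0,0,0,0,0,0,0.12],[0,0,0,0,0,0,0.12],[0,0,0,0,0,0,0.12]]}}

```text
t: 5.85
eef_pos: [0.6075, 0.0481, 0.2018]
ee_rot: [[-0.631, 0.776, 0.002], [0.776, 0.631, -0.0], [-0.001, 0.001, -1.0]]
force: [0.9, -0.5, -0.1]
grip_width: 0.0751
grasp_force: 0.0
```

Run:
```python
from h import *
s=st(); print(s["ee_rot"].T@(np.array([.6067,.0478,.178])-s["eef_pos"]))
cv2.imwrite("pics/w3.png",snapshot("wrist")[...,::-1])
```

```text
5.85 p [0.6075 0.0481 0.2018] yaw 2.2541 F [ 0.9 -0.5 -0.1] M [0.001 0.042 0.02 ] w 0.0751 g 0.0 q7 0.17 tau7 0.005
[ 0.00031296 -0.00077764  0.02380816]
```

View pics/w3.png

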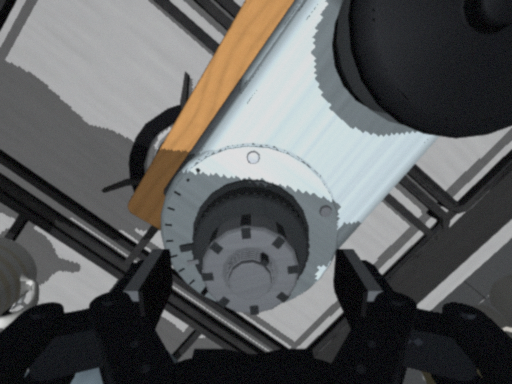

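>>> {"fn": "arm_command", "kwargs": {"motion": [[0,0,0,0.0003,-0.0008,0.012,0.12],[0,0,0,0,0,0.0115,0.12],[0,0,0,0,0,0,0.12],[0,0,0,0,0,0,0.12]]}}

```text
t: 6.3
eef_pos: [0.606, 0.048, 0.1769]
ee_rot: [[-0.632, 0.775, -0.001], [0.775, 0.632, 0.0], [0.001, -0.001, -1.0]]
force: [-0.5, -0.2, 0.5]
grip_width: 0.0753
grasp_force: 0.0
```

>>> {"fn": "arm_command", "kwargs": {"motion": [[0,0,0,0,0,0,1],[0,0,0,0,0,0,1],[0,0,0,0,0,0,1]], "newtons": 30}}

```text
t: 6.6
eef_pos: [0.6061, 0.0479, 0.1779]
ee_rot: [[-0.632, 0.775, 0.0], [0.775, 0.632, -0.0], [-0.0, 0.0, -1.0]]
force: [-2.6, -1.5, 5.5]
grip_width: 0.0586
grasp_force: 31.4
```

```bash
python3 -c "from h import *;st()"
```

```text
6.6 p [0.6061 0.0479 0.1779] yaw 2.2547 F [-2.6 -1.5  5.5] M [-0.228  0.693 -0.015] w 0.0586 g 31.4 q7 0.15 tau7 -0.002
```

>>> {"fn": "arm_command", "kwargs": {"motion": [[0,0,-0.02,0,0,0,1],[0,0,-0.02,0,0,0,1],[0,0,-0.02,0,0,0,1]]}}

```text
t: 6.9
eef_pos: [0.6061, 0.0479, 0.1779]
ee_rot: [[-0.678, 0.735, 0.0], [0.735, 0.678, -0.0], [-0.0, 0.0, -1.0]]
force: [-3.6, -0.7, 5.8]
grip_width: 0.0588
grasp_force: 31.4
```

```bash
python3 -c "from h import *;st()"
```

```text
6.9 p [0.6061 0.0479 0.1779] yaw 2.316 F [-3.6 -0.7  5.8] M [-0.356  0.747 -0.074] w 0.0588 g 31.4 q7 0.2 tau7 -0.461
```

Torque 0.08 N m: the adjuster is free. Turn the remaining 0.655 rad.

>>> {"fn": "arm_command", "kwargs": {"motion": [[0,0,-0.1,0,0,0,1],[0,0,-0.12,0,0,0,1],[0,0,-0.12,0,0,0,1],[0,0,-0.12,0,0,0,1],[0,0,-0.11,0,0,0,1]]}}

```text
t: 7.4
eef_pos: [0.606, 0.0477, 0.1779]
ee_rot: [[-0.968, 0.249, 0.0], [0.249, 0.968, -0.0], [-0.0, -0.0, -1.0]]
force: [-4.9, -2.2, 6.5]
grip_width: 0.0586
grasp_force: 31.6
```

>>> {"fn": "arm_command", "kwargs": {"motion": [[0,0,-0.08,0,0,0,1],[0,0,0,0,0,0,1]]}}

```text
t: 7.6
eef_pos: [0.606, 0.0477, 0.1778]
ee_rot: [[-0.985, 0.173, -0.0], [0.173, 0.985, -0.0], [0.0, -0.0, -1.0]]
force: [-6.0, -2.5, 8.9]
grip_width: 0.0586
grasp_force: 31.8
```

>>> {"fn": "arm_command", "kwargs": {"motion": [[0,0,0,0,0,0,0.12],[0,0,0,0,0,0,0.12],[0,0,0,0,0,-0.04,0.12],[0,0,0,0,0,-0.04,0.12],[0,0,0,0,0,0,0.12]]}}

```text
t: 8.1
eef_pos: [0.6074, 0.0489, 0.262]
ee_rot: [[-0.984, 0.176, 0.006], [0.176, 0.984, 0.002], [-0.006, 0.003, -1.0]]
force: [0.6, 0.1, -0.1]
grip_width: 0.0752
grasp_force: 0.0
```

Run:
```python
from h import *
s=st();C=cam("wrist");im=snapshot("wrist")[...,::-1]
ps=proj("wrist",[[.6067,.0478,.172],[.6067,.0018,.172]],C);print(ps)
u,v=ps.mean(0).astype(int)
u0=max(u-60,0);v0=max(v-50,0);c=im[v0:v0+100,u0:u0+133];print(u0,v0)
cv2.imwrite("pics/w4.png",im);cv2.imwrite("pics/w4c.png",cv2.resize(im,(512,384)))
```

```text
8.1 p [0.6074 0.0489 0.262 ] yaw 2.9646 F [ 0.6  0.1 -0.1] M [-0.001  0.037 -0.02 ] w 0.0752 g 0.0 q7 0.82 tau7 0.903
[[251.14095168 200.18757162]
 [191.93300101 210.4452214 ]]
161 155
```

View pics/w4.png

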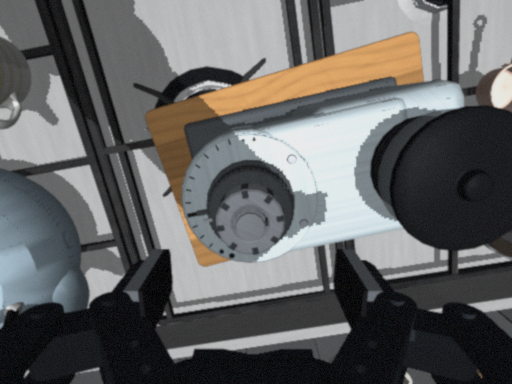

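Run:
```python
import cv2
im=cv2.imread("pics/w4.png")[160:260,170:300]
cv2.imwrite("pics/w4z.png",cv2.resize(im,None,fx=6,fy=6,interpolation=2))
```

```text
(no output)
```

View pics/w4z.png

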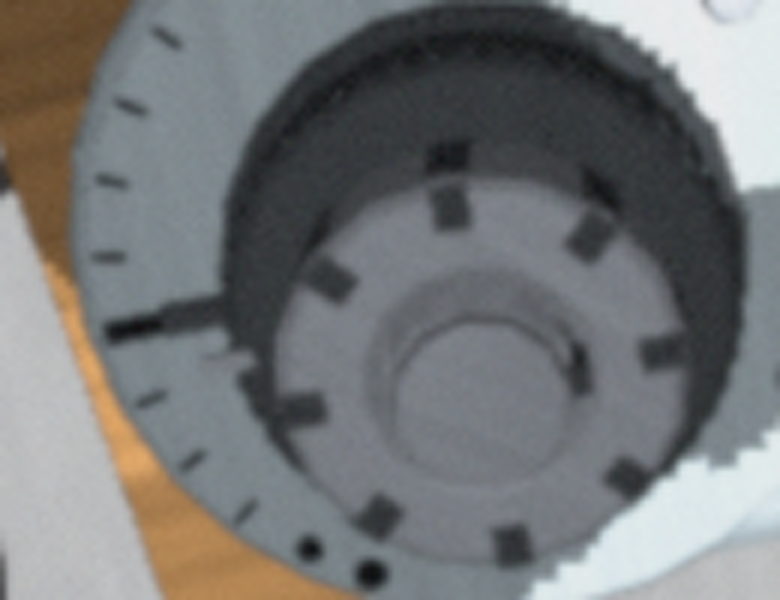

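Run:
```python
from h import *
C=cam("wrist")
w=lambda u,v,z: at_z("wrist",170+(u+.5)/6-.5,160+(v+.5)/6-.5,z,C)
m=w(133,329,.172);p=w(166,318.5,.177)
pc=w(485,402,.225)
print(pc,m,p)
for c in(pc,[.6067,.0478],[.6087,.0473]):
  print(np.linalg.norm((m-c[:2] if 0 else m[:2]-np.array(c)[:2])),np.linalg.norm(p[:2]-np.array(c)[:2]),ang(p,c)-ang(m,c))
s=st();print(s["ee_rot"].T@(np.array([.6067,.0478,.2025])-s["eef_pos"]))
```

```text
[0.60547232 0.04693048 0.225     ] [0.60817973 0.0009794  0.172     ] [0.60603049 0.006587   0.177     ]
0.046030773439195184 0.04034734261268081 -0.0450169679196577
0.04684397810643277 0.04121843728226451 -0.04783757724884663
0.04632352271921802 0.040800424411663795 -0.054243951659433076
8.15 p [0.6068 0.0484 0.2594] yaw 2.9646 F [-0.3 -0.  -0.7] M [ 0.024  0.002 -0.058] w 0.0755 g 0.0 q7 0.81 tau7 0.384
[ 0.00016561 -0.00069365  0.0569059 ]
```

>>> {"fn": "arm_command", "kwargs": {"motion": [[0,0,0,-0.04,-0.015,0,0.4],[0,0,0,-0.035,-0.015,0,0.4],[0,0,0,0,0,0,0.4],[0,0,0,0,0,0,0.4]]}}

```text
t: 8.55
eef_pos: [0.6746, 0.0053, 0.2559]
ee_rot: [[-0.984, 0.176, -0.002], [0.176, 0.984, 0.0], [0.002, 0.0, -1.0]]
force: [0.6, 0.6, -0.1]
grip_width: 0.0513
grasp_force: 0.0
```

Run:
```python
from h import *
s=st();C=cam("wrist");im=snapshot("wrist")[...,::-1]
cv2.imwrite("pics/w5.png",im)
ps=proj("wrist",[[.6067,.0478,.172],[.6067,.0018,.172],[.6067,.0478,.225]],C);print(ps)
u,v=ps[:2].mean(0).astype(int);u0,v0=max(u-65,0),max(v-50,0)
print(u0,v0);cv2.imwrite("pics/w5z.png",cv2.resize(im[v0:v0+100,u0:u0+130],None,fx=6,fy=6,interpolation=2))
```

```text
8.55 p [0.6746 0.0053 0.2559] yaw 2.9645 F [ 0.6  0.6 -0.1] M [ 0.056 -0.013 -0.009] w 0.0513 g 0.0 q7 0.98 tau7 0.348
[[297.22410153  98.88498246]
 [230.4779305  111.370137  ]
 [311.09607032  96.60585611]]
198 55
```

View pics/w5z.png

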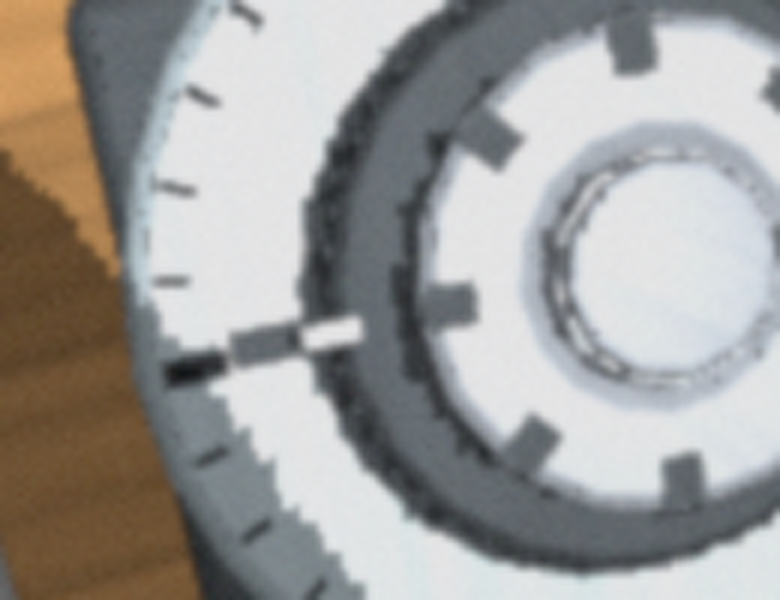

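>>> {"fn": "arm_command", "kwargs": {"motion": [[0,0,0,0.0375,0.015,0,0.12],[0,0,0,0.037,0.0148,0,0.12],[0,0,0,0,0,0,0.12],[0,0,0,0,0,0.03,0.12],[0,0,0,0,0,0,0.12]]}}

```text
t: 9.1
eef_pos: [0.6051, 0.0474, 0.225]
ee_rot: [[-0.985, 0.175, -0.004], [0.175, 0.985, -0.001], [0.004, -0.002, -1.0]]
force: [-0.4, -0.2, 0.2]
grip_width: 0.0752
grasp_force: 0.0
```

Run:
```python
from h import *
s=st(); print(s["ee_rot"].T@(np.array([.6065,.0478,.1778])-s["eef_pos"]))
```

```text
9.1 p [0.6051 0.0474 0.225 ] yaw 2.9658 F [-0.4 -0.2  0.2] M [ 0.05   0.009 -0.02 ] w 0.0752 g 0.0 q7 0.79 tau7 -0.716
[-0.00144011  0.00070805  0.04724204]
```

>>> {"fn": "arm_command", "kwargs": {"motion": [[0,0,0,0,0.0004,0.024,0.12],[0,0,0,0,0,0.0232,0.12],[0,0,0,0,0,0,0.12],[0,0,0,0,0,0,1],[0,0,0,0,0,0,1]]}}

```text
t: 9.6
eef_pos: [0.6068, 0.0476, 0.182]
ee_rot: [[-0.984, 0.176, 0.001], [0.176, 0.984, -0.001], [-0.001, -0.001, -1.0]]
force: [-4.0, -4.0, 3.4]
grip_width: 0.0589
grasp_force: 31.3
```

>>> {"fn": "arm_command", "kwargs": {"motion": [[0,0,0,0,0,0,1],[0,0,-0.02,0,0,0,1],[0,0,-0.02,0,0,0,1],[0,0,0,0,0,0,1],[0,0,0,0,0,0,1]]}}

```text
t: 10.1
eef_pos: [0.6068, 0.0476, 0.182]
ee_rot: [[-0.991, 0.137, 0.001], [0.137, 0.991, -0.001], [-0.001, -0.001, -1.0]]
force: [-3.9, -3.8, 5.8]
grip_width: 0.0585
grasp_force: 31.4
```

```bash
python3 -c "from h import *;st()"
```

```text
10.1 p [0.6068 0.0476 0.182 ] yaw 3.0043 F [-3.9 -3.8  5.8] M [-1.086  0.842  0.077] w 0.0585 g 31.4 q7 0.78 tau7 -0.033
```

>>> {"fn": "arm_command", "kwargs": {"motion": [[0,0,0,0,0,0,0.12],[0,0,0,0,0,0,0.12],[0,0,0,0,0,-0.02,0.12],[0,0,0,0,0,0,0.4],[0,0,0,0,0,0,0.4]]}}

```text
t: 10.6
eef_pos: [0.6068, 0.0483, 0.2006]
ee_rot: [[-0.991, 0.136, 0.001], [0.136, 0.991, 0.0], [-0.001, 0.0, -1.0]]
force: [0.2, 0.3, -0.4]
grip_width: 0.0516
grasp_force: 0.0
```

Run:
```python
from h import *
s=st(); print(s["ee_rot"].T@(np.array([.6066,.0478,.2015])-s["eef_pos"]))
```

```text
10.6 p [0.6068 0.0483 0.2006] yaw 3.0048 F [ 0.2  0.3 -0.4] M [-0.038 -0.021 -0.011] w 0.0516 g 0.0 q7 0.8 tau7 0.09
[ 0.00016184 -0.0004916  -0.00094472]
```

Centred; grip the ring and start tightening gently.

>>> {"fn": "arm_command", "kwargs": {"motion": [[0,0,0,0,-0.0005,-0.001,0.4],[0,0,0,0,0,0,1],[0,0,0,0,0,0,1],[0,0,0,0,0,0,1]], "newtons": 60}}

```text
t: 11.0
eef_pos: [0.6065, 0.0476, 0.2013]
ee_rot: [[-0.991, 0.136, 0.0], [0.136, 0.991, 0.0], [-0.0, 0.0, -1.0]]
force: [-3.2, -0.9, 7.6]
grip_width: 0.0416
grasp_force: 59.7
```

```bash
python3 -c "from h import *;st()"
```

```text
11.0 p [0.6065 0.0476 0.2013] yaw 3.0047 F [-3.2 -0.9  7.6] M [-0.161  0.579  0.004] w 0.0416 g 59.7 q7 0.8 tau7 -0.002
```

>>> {"fn": "arm_command", "kwargs": {"motion": [[0,0,0.05,0,0,0,1],[0,0,0.05,0,0,0,1],[0,0,0.05,0,0,0,1]]}}

```text
t: 11.3
eef_pos: [0.6066, 0.0476, 0.2013]
ee_rot: [[-0.959, 0.285, 0.0], [0.285, 0.959, -0.0], [-0.0, -0.0, -1.0]]
force: [-2.8, -1.0, 7.9]
grip_width: 0.0419
grasp_force: 59.7
```

```bash
python3 -c "from h import *;st()"
```

```text
11.3 p [0.6066 0.0476 0.2013] yaw 2.8529 F [-2.8 -1.   7.9] M [-0.257  0.544  0.32 ] w 0.0419 g 59.7 q7 0.67 tau7 1.1
```

>>> {"fn": "arm_command", "kwargs": {"motion": [[0,0,0.05,0,0,0,1],[0,0,0.05,0,0,0,1],[0,0,0.05,0,0,0,1],[0,0,0.05,0,0,0,1]]}}

```text
t: 11.7
eef_pos: [0.6065, 0.0476, 0.2013]
ee_rot: [[-0.883, 0.469, 0.0], [0.469, 0.883, -0.0], [-0.0, -0.0, -1.0]]
force: [-2.5, -1.7, 8.5]
grip_width: 0.0417
grasp_force: 59.6
```

```bash
python3 -c "from h import *;st()"
```

```text
11.7 p [0.6065 0.0476 0.2013] yaw 2.653 F [-2.5 -1.7  8.5] M [-0.231  0.567  0.33 ] w 0.0417 g 59.6 q7 0.5 tau7 1.08
```

>>> {"fn": "arm_command", "kwargs": {"motion": [[0,0,0.05,0,0,0,1],[0,0,0.05,0,0,0,1],[0,0,0.05,0,0,0,1],[0,0,0.05,0,0,0,1]]}}

```text
t: 12.1
eef_pos: [0.6065, 0.0476, 0.2013]
ee_rot: [[-0.772, 0.635, 0.0], [0.635, 0.772, -0.0], [-0.0, -0.0, -1.0]]
force: [-1.9, -1.7, 8.5]
grip_width: 0.0418
grasp_force: 59.6
```

```bash
python3 -c "from h import *;st()"
```

```text
12.1 p [0.6065 0.0476 0.2013] yaw 2.453 F [-1.9 -1.7  8.5] M [-0.251  0.581  0.298] w 0.0418 g 59.6 q7 0.33 tau7 1.069
```

>>> {"fn": "arm_command", "kwargs": {"motion": [[0,0,0.05,0,0,0,1],[0,0,0.05,0,0,0,1],[0,0,0.05,0,0,0,1],[0,0,0.05,0,0,0,1]]}}

```text
t: 12.5
eef_pos: [0.6065, 0.0475, 0.2013]
ee_rot: [[-0.63, 0.776, -0.0], [0.776, 0.63, -0.0], [-0.0, -0.0, -1.0]]
force: [-3.9, -2.2, 8.9]
grip_width: 0.0419
grasp_force: 59.6
```

```bash
python3 -c "from h import *;st()"
```

```text
12.5 p [0.6065 0.0475 0.2013] yaw 2.2529 F [-3.9 -2.2  8.9] M [-0.343  0.605  0.306] w 0.0419 g 59.6 q7 0.17 tau7 1.058
```

>>> {"fn": "arm_command", "kwargs": {"motion": [[0,0,0.05,0,0,0,1],[0,0,0.05,0,0,0,1],[0,0,0.05,0,0,0,1]]}}

```text
t: 12.8
eef_pos: [0.6065, 0.0475, 0.2013]
ee_rot: [[-0.507, 0.862, -0.0], [0.862, 0.507, -0.0], [-0.0, -0.0, -1.0]]
force: [-3.5, -1.7, 8.4]
grip_width: 0.0418
grasp_force: 59.6
```

```bash
python3 -c "from h import *;st()"
```

```text
12.8 p [0.6065 0.0475 0.2013] yaw 2.103 F [-3.5 -1.7  8.4] M [-0.308  0.631  0.329] w 0.0418 g 59.6 q7 0.04 tau7 1.015
```

>>> {"fn": "arm_command", "kwargs": {"motion": [[0,0,0.05,0,0,0,1],[0,0,0.05,0,0,0,1]]}}

```text
t: 13.0
eef_pos: [0.6065, 0.0475, 0.2013]
ee_rot: [[-0.419, 0.908, -0.0], [0.908, 0.419, -0.0], [-0.0, -0.0, -1.0]]
force: [-3.9, -1.3, 8.1]
grip_width: 0.0418
grasp_force: 59.7
```

```bash
python3 -c "from h import *;st()"
```

```text
13.0 p [0.6065 0.0475 0.2013] yaw 2.003 F [-3.9 -1.3  8.1] M [-0.307  0.665  0.382] w 0.0418 g 59.7 q7 -0.04 tau7 0.979
```

>>> {"fn": "arm_command", "kwargs": {"motion": [[0,0,0.05,0,0,0,1],[0,0,0.05,0,0,0,1]]}}

```text
t: 13.2
eef_pos: [0.6065, 0.0475, 0.2013]
ee_rot: [[-0.326, 0.945, -0.0], [0.945, 0.326, -0.0], [-0.0, -0.0, -1.0]]
force: [-3.9, -2.0, 8.4]
grip_width: 0.0419
grasp_force: 59.7
```

```bash
python3 -c "from h import *;st()"
```

```text
13.2 p [0.6065 0.0475 0.2013] yaw 1.903 F [-3.9 -2.   8.4] M [-0.327  0.725  0.396] w 0.0419 g 59.7 q7 -0.12 tau7 0.942
```

>>> {"fn": "arm_command", "kwargs": {"motion": [[0,0,0.05,0,0,0,1],[0,0,0.05,0,0,0,1]]}}

```text
t: 13.4
eef_pos: [0.6064, 0.0475, 0.2013]
ee_rot: [[-0.23, 0.973, -0.0], [0.973, 0.23, -0.0], [-0.0, -0.0, -1.0]]
force: [-4.7, -1.8, 8.0]
grip_width: 0.0417
grasp_force: 59.7
```

```bash
python3 -c "from h import *;st()"
```

```text
13.4 p [0.6064 0.0475 0.2013] yaw 1.8031 F [-4.7 -1.8  8. ] M [-0.426  0.671  0.47 ] w 0.0417 g 59.7 q7 -0.2 tau7 0.904
```

>>> {"fn": "arm_command", "kwargs": {"motion": [[0,0,0.05,0,0,0,1]]}}

```text
t: 13.5
eef_pos: [0.6064, 0.0475, 0.2013]
ee_rot: [[-0.181, 0.983, -0.0], [0.983, 0.181, -0.0], [-0.0, -0.0, -1.0]]
force: [-4.2, -2.7, 8.6]
grip_width: 0.0419
grasp_force: 59.7
```

```bash
python3 -c "from h import *;st()"
```

```text
13.5 p [0.6064 0.0475 0.2013] yaw 1.7531 F [-4.2 -2.7  8.6] M [-0.385  0.692  0.518] w 0.0419 g 59.7 q7 -0.24 tau7 0.884
```

>>> {"fn": "arm_command", "kwargs": {"motion": [[0,0,0.02,0,0,0,1]]}}

```text
t: 13.6
eef_pos: [0.6064, 0.0475, 0.2013]
ee_rot: [[-0.162, 0.987, -0.0], [0.987, 0.162, -0.0], [-0.0, -0.0, -1.0]]
force: [-3.7, -1.3, 8.1]
grip_width: 0.0419
grasp_force: 59.7
```

Run:
```python
from h import *
st()
for i in range(5): snapshot("top"); st()
```

```text
13.6 p [0.6064 0.0475 0.2013] yaw 1.7332 F [-3.7 -1.3  8.1] M [-0.386  0.681  0.475] w 0.0419 g 59.7 q7 -0.26 tau7 -0.601
13.65 p [0.6064 0.0474 0.2013] yaw 1.7326 F [-3.3 -2.1  7.9] M [-0.412  0.697  0.339] w 0.0418 g 59.7 q7 -0.26 tau7 -0.189
13.7 p [0.6064 0.0475 0.2013] yaw 1.7342 F [-2.9 -2.2  8.9] M [-0.326  0.683  0.099] w 0.0418 g 59.7 q7 -0.26 tau7 -0.674
13.75 p [0.6064 0.0475 0.2013] yaw 1.7347 F [-3.7 -1.9  9.2] M [-0.301  0.786  0.15 ] w 0.0418 g 59.7 q7 -0.26 tau7 -0.301
13.8 p [0.6064 0.0475 0.2013] yaw 1.7348 F [-3.3 -2.5  8.2] M [-0.366  0.701  0.123] w 0.0419 g 59.7 q7 -0.26 tau7 -0.161
13.85 p [0.6064 0.0475 0.2013] yaw 1.7348 F [-3.2 -0.5  9. ] M [-0.303  0.696  0.094] w 0.0423 g 59.7 q7 -0.26 tau7 -0.126
```

>>> {"fn": "arm_command", "kwargs": {"motion": [[0,0,0,0,0,0,0.35],[0,0,0,0,0,0,0.35],[0,0,0,0,0,0,0.35],[0,0,0,0,0,-0.04,0.35],[0,0,0,0,0,-0.05,0.35]]}}

```text
t: 14.35
eef_pos: [0.6058, 0.0475, 0.2909]
ee_rot: [[-0.164, 0.987, -0.003], [0.987, 0.164, -0.0], [0.001, -0.003, -1.0]]
force: [1.0, 0.0, 0.2]
grip_width: 0.0557
grasp_force: 0.0
```

>>> {"fn": "arm_command", "kwargs": {"motion": [[0,0,0,-0.03,0.02,-0.02,0.35],[0,0,0,0,0,0,0.35],[0,0,0,0,0,0,0.35]]}}

```text
t: 14.65
eef_pos: [0.6313, 0.021, 0.3108]
ee_rot: [[-0.163, 0.987, -0.0], [0.987, 0.163, 0.0], [0.0, -0.0, -1.0]]
force: [0.8, 0.5, -0.7]
grip_width: 0.0553
grasp_force: 0.0
```

Run:
```python
from h import *
s=st();C=cam("wrist");im=snapshot("wrist")[...,::-1]
ps=proj("wrist",[[.6067,.0478,.172],[.6067,.0018,.172]],C)
u,v=ps.mean(0).astype(int);u0,v0=max(u-65,0),max(v-50,0)
cv2.imwrite("pics/w6z.png",cv2.resize(im[v0:v0+100,u0:u0+130],None,fx=6,fy=6,interpolation=2));print(ps,u0,v0)
```

```text
14.65 p [0.6313 0.021  0.3108] yaw 1.7341 F [ 0.8  0.5 -0.7] M [-0.032  0.021 -0.011] w 0.0553 g 0.0 q7 -0.14 tau7 0.287
[[228.29899421 153.36657974]
 [221.24029365 202.81953392]] 159 128
```

View pics/w6z.png

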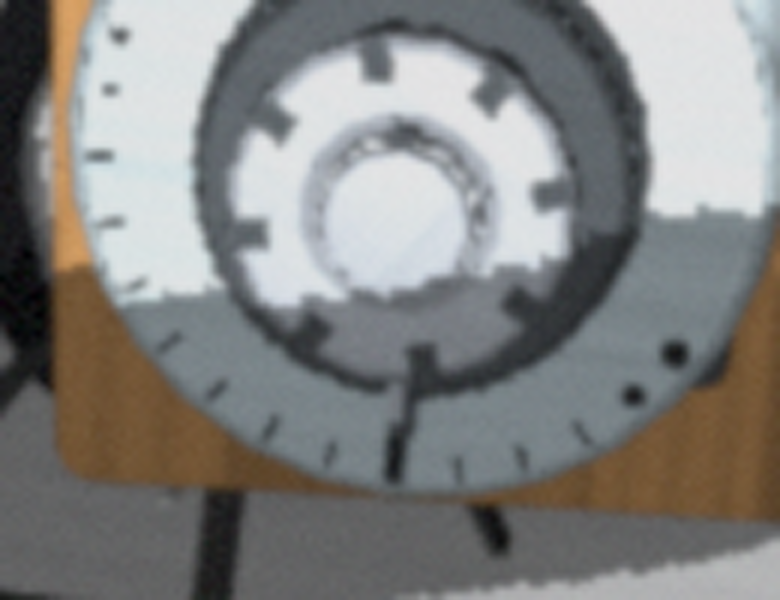

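The pointer, at (403,400) in the crop, lines up with the broad mark at (396,455). The arm is clear of the grinder.

```bash
python3 -c "from cell import *;print(job_done())"
```

```text
the job is handed in; nothing more can be done
None
```

I handed the job in at about 14.7 s: the adjuster pointer is at the broad mark by eye in the last picture, the lock ring was tightened to about 0.48 N m (measured), and the arm is clear; no verdict was returned.

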